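Set the proof press's pressure lever to the marked notch

ROBOT

A 7-joint arm with a two-finger parallel gripper is mounted at the origin on the work surface. World frame = base frame: x ahead of the robot, y to its left, z up, the work surface at z = 0. Lengths are in m, angles in rad, forces in N, time in s.
With the tool pointing down it reaches from about 0.4 to 0.85 m from the base axis. Payload 10.4 kg.
Tool frame: the origin (TCP) lies between the finger pads; the fingertips stand manip.tip_extent ahead of it and the grasp point (between the pads) lies 6 mm ahead of it (manip.tip_extent is the distance from the TCP to the fingertips, in m); z points along the fingers, y is the line along which they close (so a half turn about z gives the same grasp; the last joint's range is limited). The gripper opens to 85 mm and grips with 20 to 120 N. Pads are 22 mm wide; open, the fingers measure 114 mm over their backs; the gripper's body (76 mm by 85 mm) begins 54 mm behind the grasp point. The pads swing forward as they close: fully open they stand 13 mm farther back than shut.
Start: joints at [1.28, 0.332, -0.065, 1.46, 0.022, 1.35, -0.088], TCP at [0.165, -0.603, 0.256] pointing down, gripper open.
Joint ranges: [-2.6, 2.6], [-0.5, 2.12], [-1.47, 1.34], [0.16, 2.42], [-1.27, 4.41], [0.06, 2.06], [-2.6, 2.6]. Speed limits (rad/s): [2.22, 2.22, 2.79, 2.79, 3.14, 3.14, 3.14].

INTERFACE

Orientations are given as a unit quaternion [x, y, z, w].
In Python, from workcell import get_obs, optics, workorder, manip gives the robot as it stands.
- The arm moves only by the tool jog_arm, never from a script. Its argument "increments" is a list of rows, each a list of 7 numbers: the shift along the tool's x, y, z in m, then the turn, a rotation vector about the tool's x, y, z in rad, then the opening, from -1 (shut) to 1 (fully open). A call has 1 to 5 rows; each row is the pose to reach, as a shift and turn from the pose commanded when the call began, along the tool's axes at that moment; what a row does not reach only later rows make up. A row lasts 1/12 s, in which the tool goes at most 41.7 mm and 7.16 degrees, less where a joint would pass 70% of its speed; a pose out of reach is approached as far as the arm can. A call with a gripper value outside its range is refused whole. The fingers move at their own pace and stop on an object; "grip_force" is the grip in N (left out, the last holds). Time passes only in rows, so rows that repeat a pose let the fingers close. It gives the time, the measured TCP pose, the force, the opening and the grip force at its end, in the units of the state.
- get_obs(): the state, without advancing time (a new reading comes with each control period).
- optics.camera(name): name is "scene" or "side" or "wrist"; returns a dict with "color" (480x640x3 uint8, red, green, blue), "depth" (480x640 float32, m along the optical axis (not along the pixel's ray), 0 where there is no reading), "K" (3x3 intrinsics, pixels), "R" (3x3) and "t" (3): a world point X has camera coordinates R X + t. Camera axes: x right, y down, z forward; pixel columns grow to the right and rows downward; lengths in m; the calibration is good to about 2 mm. A picture is of the moment at which its call begins.
- workorder.hand_in(): hands the job in; it is judged then, once.
The state is a dict: "clock": time; "joint_pos": joint angles; "joint_velocities": joint speeds; "tau": joint torques, N m; "position": TCP position; "ee_rot": TCP orientation; "ft_force": force on the tool from outside, world axes, zero at the start; "torque": the same for the moment, N m; "grip_width": opening from 0.0 (shut) to 1.0 (fully open); "grasp_force": force on a finger pad.
Only numpy, scipy, OpenCV 4.12 (cv2) and the standard library are available. Lean on these libraries where they do the work, as an engineer would, in place of code of your own. Each camera call takes 0.05 s, during which the arm holds its last target. There are 200 camera calls.

TASK

Set the pressure of the proof press for the next print: lift its lever off the plain part of the notched sector, bring it round to the notch marked by the arrowhead, and lower it gently until it sits fully down in that notch, then let go. Do not let the lever drop or slam onto the comb, do not force it down, and leave everything else on the table where it is.

Things in the scene. Friction and masses are not known exactly. Their poses are not given: they have to be found in the camera images.
- press: Table-top proof press, bolted down (green cheeks 165 mm tall, steel roller, bed). Origin: on the table, under the vertical pivot axis of the pressure lever; z up, +x from the pivot back into the press; lever and notched sector are on its -x side. Three notches lie at swing 0.50, 0.80 and 1.10 rad, each 24 mm wide, parted by round-topped teeth 24 mm wide at 0.65, 0.95 and 1.25 rad.
- quadrant: Fixed notched sector, origin and axes as press. On its base plate (top 30 mm above the table, outer radius 210 mm) stands a curved aluminium comb, 14 mm thick, at radius 160 mm. Land and teeth tops are 70 mm above the table, notch floors 50 mm (20 mm deep). A plain flat land covers swing -0.37 to 0.42 rad, the three notches follow.
- lever: Pressure lever: 12 mm round steel bar, upright black handle near its outer end. It swings about the pivot axis, is hinged there to lift (up to 0.5 rad) and comes down by its weight (about 2 N at the handle). Origin: on both axes, 76 mm above the table; the bar runs along its -x to radius 233 mm. Level on the land; fully down in a notch it slopes 0.12 rad, its axis 57 mm up at the comb.
- handle (a point): Grip point: middle of the lever's upright round handle (28 mm diameter), 225 mm from the pivot axis, 40 mm above the bar's axis. The straight part reaches 26 mm below and above this point; the top is 34 mm above it. From the land down into a notch it descends 27 mm and moves 3 mm outward from the pivot. Axes as lever.
- bar_at_comb (a point): Point on the axis of the lever's bar where it crosses the comb, 160 mm from the pivot.
- bar_at_mark (a point): Point on the axis of the lever's bar 190 mm from the pivot; it is over the pointer when the lever is in the marked notch.
- swing (a joint): Swing of the lever about the vertical pivot axis, rad; 0 is the middle of the land, it grows anticlockwise seen from above, towards the notches; range -0.25 to 1.2. With the joint at 0 the lever heads 0.5 rad clockwise from the press's -x axis.
- pointer: The mark: dark steel V-shaped arrowhead (chevron), about 28 x 42 mm, 8 mm high, fixed on the base plate in front of one of the three notches, 190 mm from the pivot axis on that notch's radial centre line, tip towards the notch. Which notch it marks differs from run to run. Origin: centre of its underside, 30 mm above the table.
- disc_a: Plain dark steel disc, 16 mm in diameter, 4 mm high, fixed in front of one of the two unmarked notches.
- disc_b: The other plain disc, in front of the other unmarked notch.
- stone_tall: bystander: standing lump of pale stone, 50 x 130 x 90 mm (loose; origin under its centre)
- stone_flat: bystander: flat pale stone slab, 90 x 140 x 36 mm (loose; origin under its centre)
- lino_block: bystander: square wooden printing block, 100 x 100 x 22 mm (loose; origin under its centre)
- lino_block2: bystander: flat reddish-brown printing plate, 120 x 90 x 12 mm (loose; origin under its centre)
- brayer: bystander: ink roller lying down, black roller 100 mm long and 42 mm thick, wooden handle, 155 mm long overall (loose; origin under the middle of the roller, handle to its -x)
- ink_can: bystander: closed ink can, 72 mm diameter, 70 mm tall (loose; origin under its centre)
- brush_pot: bystander: empty glass cup, 70 mm diameter, 90 mm tall (loose; origin under its centre)
- ink_knife: bystander: ink spatula lying flat, wooden handle (loose; origin under its centre)

How it is judged:
On the way:
1. the lever is lifted clear of the comb (z of bar_at_comb in the frame of quadrant above 0.08 m), for 0.1 s.
At the end, for the whole second after the job is handed in: The lever rests in the notch marked by the arrowhead: the point of its bar at 190 mm radius is within 18 mm horizontally of the pointer's centre, the bar's axis at the comb is less than 61 mm above the table (fully down in the notch is 57 mm), and it is at rest (horizontal distance between bar_at_mark and pointer below 0.018 m and z of bar_at_comb in the frame of quadrant below 0.061 m and angular speed of lever below 0.1 rad/s); the robot touches nothing.
It fails at once if the lever is dropped, slammed or flung: it turns faster than 2.2 rad/s (0.5 m/s at the handle) (angular speed of lever above 2.2 rad/s).
It fails at once if the lever hits or is pressed on the comb with more than 40 N (contact force between lever and quadrant above 40 N).
It fails at once if a bystander is moved more than 30 mm (distance of any of stone_tall, stone_flat, lino_block, lino_block2, brayer, ink_can, brush_pot, ink_knife from where it was at the start of the episode above 0.03 m).
It also fails if it takes over 42 s, if anything falls off the work surface, if the arm or the gripper's body presses on something with over 40 N, if the wrist force passes 120 N, or if a joint passes its speed limit or range.

## Working session

There is one attempt and no reset: what is moved stays moved. The work goes in short steps, Python scripts to look and compute and a tool call to move; the robot and the scene stay as the last step left them, time stands still between calls to the robot, and variables do not carry over. Pictures are saved under pics/ and viewed, at most 10 in all, crops included, and the job is handed in when it is done.

Besides the shell and the picture viewer there is one more tool, called after "Call:" in YAML: its name, and indented under it one key for each argument. jog_arm: Moves the arm, as the interface text tells. Its arguments: {"type":"object","properties":{"increments":{"type":"array"},"grip_force":{"type":"number"}},"required":["increments"]}

```bash
mkdir -p pics; ls
python3 - <<'E'
from workcell import get_obs, optics, workorder, manip
import cv2, numpy as np
print(get_obs()); print(manip.tip_extent)
for n in ("scene","side"):
    c=optics.camera(n); cv2.imwrite(f"pics/{n}0.png",c["color"][:,:,::-1]); np.savez(f"{n}0.npz",**c)
    print(n,c["K"],c["R"],c["t"])
E
```

```text
pics
{'clock': 0.0, 'joint_pos': array([ 1.28041227,  0.33290138, -0.06468479,  1.46096669,  0.02160479,
        1.34993377, -0.08848422]), 'joint_velocities': array([-0.00038903, -0.00134129,  0.00011663, -0.0010076 ,  0.00078303,
       -0.00072885, -0.0004975 ]), 'tau': array([-6.85559939e-06, -6.25445580e+01,  4.96834936e-02, -3.91586959e+01,
        1.63128320e-02,  1.01835129e-02, -1.44439298e-06]), 'position': array([ 0.16526096, -0.60238031,  0.25548535]), 'ee_rot': array([ 9.91047961e-01,  1.33504181e-01, -1.41345722e-04, -7.43473257e-04]), 'ft_force': array([-0.95179826, -0.37851515,  0.53609398]), 'torque': array([-0.01127742,  0.05799361,  0.02159842]), 'grasp_force': 0.0, 'grip_width': 0.9997293992185777}
0.025
scene [[557.59703231   0.         318.43913863]
 [  0.         557.59703231 240.40497963]
 [  0.           0.           1.        ]] [[ 0.00189963  0.9999785  -0.00627648]
 [ 0.80878453 -0.00522758 -0.58808185]
 [-0.58810201 -0.00395918 -0.80877707]] [-0.01093425 -0.34837736  1.63449994]
side [[579.33970411   0.         320.83583795]
 [  0.         579.33970411 237.73210777]
 [  0.           0.           1.        ]] [[ 0.9413499  -0.33742606  0.0020069 ]
 [-0.21158546 -0.59489245 -0.77545765]
 [ 0.26285351  0.72955234 -0.6313964 ]] [-0.46446147  0.18516359  1.52147792]
```

View pics/scene0.png

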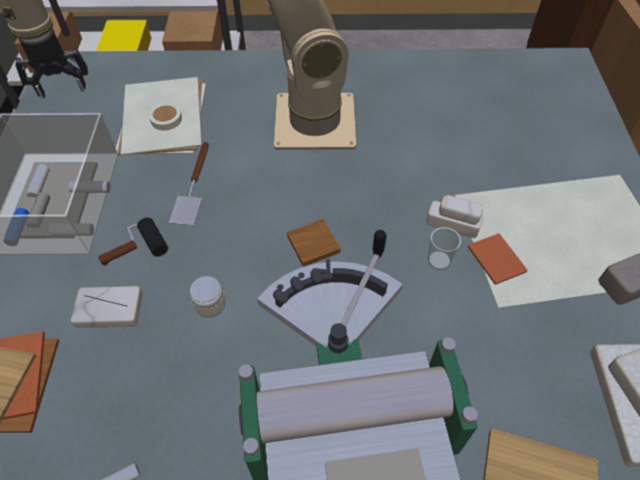

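View pics/side0.png

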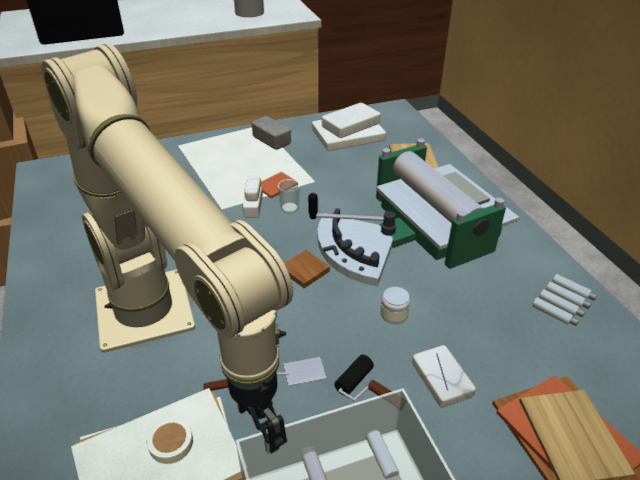

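Scene view: the lever pivot is near (338,335), the handle near (379,240), and the notches lie left of it at about (280–330, 265–295). The side view shows the marks on the plate; I'll enlarge both.

Run:
```python
import cv2, numpy as np
a=cv2.imread("pics/scene0.png")[222:362,250:410]; b=cv2.imread("pics/side0.png")[180:290,300:410]
a=cv2.resize(a,(640,560),interpolation=cv2.INTER_CUBIC); cv2.imwrite("pics/a.png",a)
cv2.imwrite("pics/b.png",cv2.resize(b,(550,550),interpolation=cv2.INTER_CUBIC))
```

```text
(no output)
```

View pics/a.png

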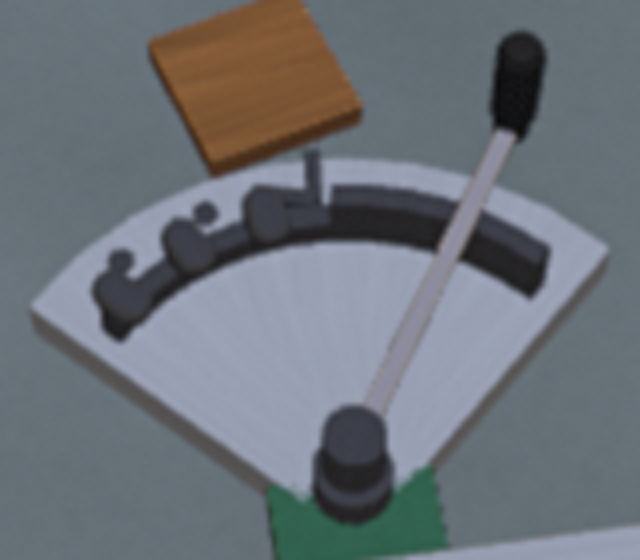

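View pics/b.png

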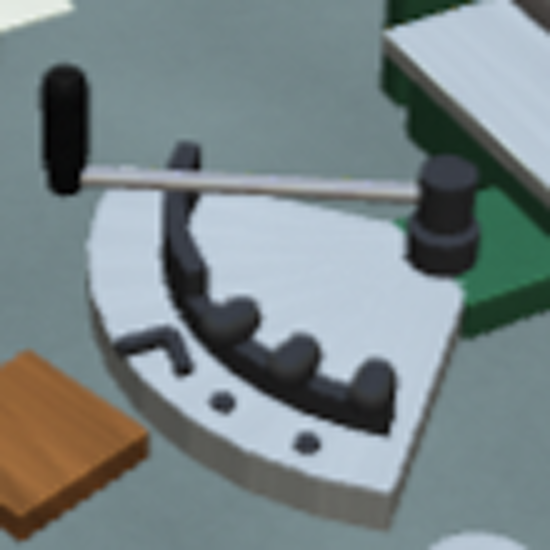

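The chevron sits before the notch nearest the land (side crop ~(160,345)); the plain discs are at (222,402) and (307,442). So the marked notch is at swing 0.50. Now measuring.

```bash
cat > h.py <<'E'
import numpy as np
def ray(c,u,v):
    o=-c["R"].T@c["t"]; d=c["R"].T@np.linalg.solve(c["K"],[u,v,1]); return o,d
def atz(c,u,v,z):
    o,d=ray(c,u,v); return o+d*(z-o[2])/d[2]
def cloud(c):
    v,u=np.mgrid[:480,:640]; z=c["depth"]
    p=np.stack([u,v,np.ones_like(u)],-1)@np.linalg.inv(c["K"]).T*z[...,None]
    return (p-c["t"])@c["R"]
def tri(c1,p1,c2,p2):
    o1,d1=ray(c1,*p1);o2,d2=ray(c2,*p2)
    s=np.linalg.lstsq(np.stack([d1,-d2],1),o2-o1,rcond=None)[0]
    a,b=o1+d1*s[0],o2+d2*s[1]; return (a+b)/2,np.linalg.norm(a-b)
E
python3 - <<'E'
import numpy as np,cv2
from h import *
np.set_printoptions(precision=4,suppress=True)
S=dict(np.load("scene0.npz"));D=dict(np.load("side0.npz"))
fa=lambda x,y:(250+x/4-.4,222+y/4-.4); fb=lambda x,y:(300+x/5-.4,180+y/5-.4)
d1=[atz(S,*fa(121,260),.034),atz(D,*fb(307,442),.034)]
d2=[atz(S,*fa(206,213),.034),atz(D,*fb(222,402),.034)]
print("disc",d1,d2)
print("chev",[atz(D,*fb(x,y),.038) for x,y in((172,331),(120,347),(186,372))])
print("captop",tri(S,fa(354,434),D,fb(449,174)))
print("handle top",tri(S,fa(522,50),D,fb(65,77)))
# clouds
for n,c,box in(("S",S,(370,230,392,260)),("D",D,(305,190,320,220))):
    P=cloud(c); x0,y0,x1,y1=box; m=np.zeros((480,640),bool);m[y0:y1,x0:x1]=1
    m&=(c["color"].max(-1)<60)&(P[...,2]>.08)&(P[...,2]<.16)
    print(n,m.sum(),np.median(P[m],0),P[m].min(0),P[m].max(0))
# base plate
P=cloud(S).reshape(-1,3);Q=P[(abs(P[:,2]-.03)<.004)&(P[:,0]>.4)&(P[:,0]<.75)&(abs(P[:,1])<.3)]
print(len(Q),Q.min(0),Q.max(0)); np.save("plate.npy",Q)
E
```

```text
disc [array([ 0.5844, -0.0774,  0.034 ]), array([ 0.582 , -0.0801,  0.034 ])] [array([ 0.5532, -0.0298,  0.034 ]), array([ 0.5502, -0.0334,  0.034 ])]
chev [array([0.544 , 0.0294, 0.038 ]), array([0.511, 0.026, 0.038]), array([ 0.5386, -0.007 ,  0.038 ])]
captop (array([0.7234, 0.05  , 0.0911]), np.float64(0.0006181193986197078))
handle top (array([0.5199, 0.1449, 0.1448]), np.float64(0.00026855267877702235))
S 257 [0.5305 0.1426 0.1325] [0.5122 0.1306 0.0823] [0.5381 0.1559 0.1548]
D 175 [0.5154 0.1357 0.1204] [0.5038 0.1252 0.0807] [0.5311 0.1535 0.1533]
5579 [ 0.403  -0.2693  0.026 ] [0.75   0.2989 0.034 ]
```

```bash
cat >> h.py <<'E'
from scipy.spatial.transform import Rotation as Ro
PIV=np.array([.7234,.05,.076]); PHI0=np.radians(155.0)
def lever_pose(swing,lift,zoff=.009):
    """TCP pose holding the handle; swing from start (rad, anticlockwise), lift up +; zoff = grasp above handle mid"""
    yaw=PHI0+swing-np.pi   # tool x heads to the pivot
    x=np.array([np.cos(yaw),np.sin(yaw),0]); down=np.array([0,0,-1.]); y=np.cross(down,x)
    R=Ro.from_matrix(np.stack([x,y,down],1))
    T=Ro.from_rotvec(-y*0+ np.cross(-x,[0,0,1])*lift)  # turns outward dir up
    p=PIV+T.apply(-x*.225+np.array([0,0,.040+zoff+.006]))
    return p,T*R
def rel(o,p,R):
    R0=Ro.from_quat(o["ee_rot"]); return np.r_[R0.inv().apply(p-o["position"]),(R0.inv()*R).as_rotvec()]
E
python3 - <<'E'
from h import *
from workcell import get_obs
np.set_printoptions(precision=4,suppress=True)
o=get_obs(); p,R=lever_pose(0,0); print(p, lever_pose(0,.1)[0],lever_pose(.579,-.12)[0])
via=np.array([.44,-.22,.24]); print(rel(o,via,R)); print(rel(o,np.r_[p[:2],.2],R))
E
```

```text
[0.5195 0.1451 0.131 ] [0.5255 0.1423 0.1532] [0.4958 0.0173 0.1037]
[ 0.3661 -0.2961  0.0159 -0.0012  0.0005  0.7041]
[ 0.5394 -0.6271  0.0564 -0.0012  0.0005  0.7041]
```

Call:
jog_arm:
  increments:
    - [0.032,-0.026,0.0,0,0,0.1,1]
    - [0.064,-0.052,0.0,0,0,0.2,1]
    - [0.096,-0.078,0.005,0,0,0.3,1]
    - [0.128,-0.104,0.005,0,0,0.4,1]
    - [0.16,-0.13,0.005,0,0,0.5,1]

```text
clock: 0.52
position: [0.2858, -0.433, 0.2508]
ee_rot: [0.993, -0.118, -0.0, -0.0]
ft_force: [1.1, -0.7, 0.3]
grip_width: 1.002
grasp_force: 0.0
```

```bash
cat > r.py <<'E'
import sys
from h import *
from workcell import get_obs
np.set_printoptions(precision=4,suppress=True)
o=get_obs(); print(o["clock"],o["position"],Ro.from_quat(o["ee_rot"]).as_matrix()[:,0],"F",o["ft_force"],o["grip_width"],o["grasp_force"])
for a in sys.argv[1:]:
    s,l,z=map(float,a.split(",")); print(a,rel(o,*lever_pose(s,l,z)))
E
python3 r.py 0,0,.078
```

```text
0.5167 [ 0.2858 -0.433   0.2508] [ 0.972  -0.2351 -0.0007] F [ 1.068  -0.657   0.2841] 1.001791102042506 0.0
0,0,.078 [ 0.0912 -0.6168  0.0509 -0.0003  0.0008  0.1991]
```

Call:
jog_arm:
  increments:
    - [0.01,-0.038,0.0,0,0,0.1,1]
    - [0.02,-0.076,0.0,0,0,0.17,1]
    - [0.03,-0.114,0.005,0,0,0.17,1]
    - [0.04,-0.152,0.005,0,0,0.17,1]
    - [0.045,-0.19,0.005,0,0,0.17,1]

```text
clock: 0.93
position: [0.3735, -0.2584, 0.2459]
ee_rot: [0.98, -0.2, -0.0, -0.0]
ft_force: [0.7, 0.1, -0.2]
grip_width: 1.002
grasp_force: 0.0
```

Call:
jog_arm:
  increments:
    - [0.005,-0.038,0.005,0,0,0,1]
    - [0.01,-0.076,0.01,0,0,0,1]
    - [0.015,-0.114,0.015,0,0,0,1]
    - [0.02,-0.152,0.02,0,0,0,1]
    - [0.025,-0.19,0.025,0,0,0,1]

```text
clock: 1.35
position: [0.4706, -0.0937, 0.2211]
ee_rot: [0.98, -0.2, 0.0, 0.0]
ft_force: [0.0, -0.8, -0.7]
grip_width: 0.997
grasp_force: 0.0
```

```bash
python3 r.py 0,0,.078
```

```text
1.35 [ 0.4706 -0.0937  0.2211] [ 0.9201 -0.3917  0.0002] F [ 0.0002 -0.7753 -0.6529] 0.996501770085479 0.0
0,0,.078 [-0.0485 -0.2389  0.021   0.0002 -0.0002  0.0339]
```

Call:
jog_arm:
  increments:
    - [-0.008,-0.036,0.005,0,0,0.03,1]
    - [-0.016,-0.072,0.01,0,0,0.03,1]
    - [-0.024,-0.108,0.015,0,0,0.03,1]
    - [-0.03,-0.142,0.015,0,0,0.03,1]
    - [-0.035,-0.17,0.015,0,0,0.03,1]

```text
clock: 1.77
position: [0.5042, 0.0775, 0.2059]
ee_rot: [0.977, -0.214, -0.0, -0.0]
ft_force: [0.8, -0.4, -0.2]
grip_width: 1.0
grasp_force: 0.0
```

```bash
python3 r.py 0,0,.078
```

```text
1.7667 [0.5042 0.0775 0.2059] [ 0.9087 -0.4175 -0.0007] F [ 0.8479 -0.4013 -0.2222] 0.999742456371215 0.0
0,0,.078 [-0.0143 -0.0678  0.0059 -0.0001  0.0007  0.0057]
```

Call:
jog_arm:
  increments:
    - [-0.005,-0.03,0.0,0,0,0.006,1]
    - [-0.01,-0.055,0.0,0,0,0.006,1]
    - [-0.014,-0.068,0.006,0,0,0.006,1]
    - [-0.014,-0.068,0.006,0,0,0.006,1]

```text
clock: 2.1
position: [0.5194, 0.146, 0.1992]
ee_rot: [0.977, -0.215, -0.001, -0.001]
ft_force: [-0.3, 0.8, -0.6]
grip_width: 1.001
grasp_force: 0.0
```

```bash
python3 r.py 0,0,.009
python3 - <<'E'
from h import *
from workcell import optics
import cv2
c=optics.camera("wrist"); np.savez("w.npz",**c); cv2.imwrite("pics/w1.png",c["color"][:,:,::-1])
s=lambda p:(lambda q:(c["K"]@(q/q[2]))[:2])(c["R"]@np.array(p)+c["t"])
print(s([.5195,.1451,.15]),s([.7234,.05,.0911]),s([.5354,.0229,.038]))
E
```

```text
2.1 [0.5194 0.146  0.1992] [ 0.9076 -0.4199 -0.0022] F [-0.2959  0.8224 -0.5834] 1.0012368586406908 0.0
0,0,.009 [ 0.0006  0.0008  0.0682 -0.0007  0.0022  0.003 ]
[320.18286306 284.40964256] [ 321.99216044 -177.0362572 ] [449.5244367  147.07461607]
```

View pics/w1.png

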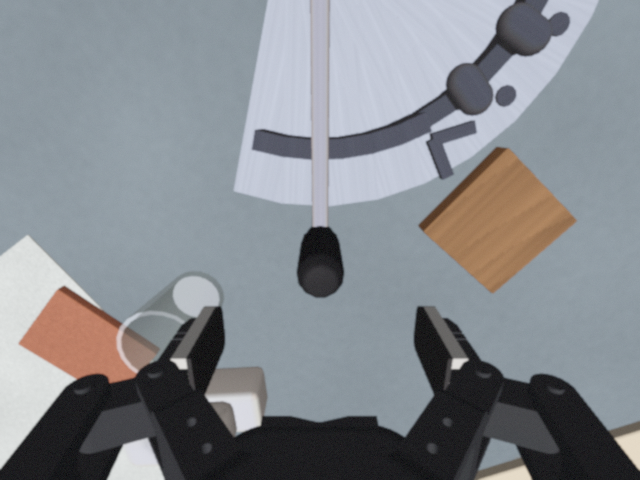

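The wrist view shows the handle top centred between the fingers at (320,276), the bar running straight up, and the arrowhead near (447,150) as predicted (449,147). The cup rim is near the left finger, but it is lower than the fingertips will go.

Call:
jog_arm:
  increments:
    - [0.001,0.001,0.018,0,0,0.003,0.3]
    - [0.002,0.001,0.036,0,0,0.003,0.1]
    - [0.002,0.001,0.054,0,0,0.003,0.0]
    - [0.002,0.001,0.065,0,0,0.003,0.0]
    - [0.002,0.001,0.065,0,0,0.003,0.0]
  grip_force: 25

```text
clock: 2.57
position: [0.5205, 0.1388, 0.1331]
ee_rot: [0.976, -0.219, -0.002, 0.001]
ft_force: [-1.0, 0.5, -0.5]
grip_width: 0.495
grasp_force: 0.0
```

Call:
jog_arm:
  increments:
    - [0,0,0,0,0,0,-0.6]
    - [0,0,0,0,0,0,-1]
    - [0,0,0,0,0,0,-1]
    - [0,0,0,0,0,0,-1]
    - [0,0,0,0,0,0,-1]
  grip_force: 25

```text
clock: 2.98
position: [0.5219, 0.1405, 0.1359]
ee_rot: [0.976, -0.219, 0.0, -0.0]
ft_force: [-0.3, -0.1, 0.2]
grip_width: 0.32
grasp_force: 25.2
```

```bash
python3 r.py 0,0,.012 0,.06,.012 0,.12,.012
```

```text
2.9833 [0.5219 0.1405 0.1359] [ 0.9042 -0.4272  0.0007] F [-0.349  -0.1045  0.2363] 0.31959874122847826 25.183399796951562
0,0,.012 [-0.0041 -0.0031  0.0019 -0.0002 -0.0007 -0.005 ]
0,.06,.012 [-0.0002 -0.0031 -0.0115 -0.0003 -0.0607 -0.005 ]
0,.12,.012 [ 0.0044 -0.0032 -0.0246 -0.0005 -0.1207 -0.005 ]
```

Call:
jog_arm:
  increments:
    - [0.001,0,-0.004,0,-0.02,0,-1]
    - [0.003,0,-0.011,0,-0.05,0,-1]
    - [0.005,0,-0.018,0,-0.08,0,-1]
    - [0.008,0,-0.026,0,-0.12,0,-1]
    - [0.008,0,-0.026,0,-0.12,0,-1]

```text
clock: 3.4
position: [0.5299, 0.1366, 0.1626]
ee_rot: [0.974, -0.219, -0.06, -0.014]
ft_force: [-0.5, 0.3, -2.5]
grip_width: 0.322
grasp_force: 25.2
```

```bash
python3 r.py 0.014,.12,.012 .16,.12,.012 .3,.12,.012 .45,.12,.012 .58,.12,.012
```

```text
3.4 [0.5299 0.1366 0.1626] [ 0.8967 -0.4254 -0.1226] F [-0.5319  0.2659 -2.51  ] 0.32184329009969037 25.241026394069195
0.014,.12,.012 [-0.0042 -0.0002  0.0026 -0.0035  0.0029 -0.0204]
.16,.12,.012 [-0.0013  0.0312  0.0022 -0.0212  0.0028 -0.1654]
.3,.12,.012 [ 0.0058  0.0606  0.0013 -0.0382  0.0027 -0.3043]
.45,.12,.012 [ 0.0178  0.0907 -0.0002 -0.0563  0.0026 -0.4532]
.58,.12,.012 [ 0.0317  0.1151 -0.002  -0.0721  0.0025 -0.5823]
```

Call:
jog_arm:
  increments:
    - [0.0,0.007,0,-0.004,0,-0.03,-1]
    - [0.001,0.02,0,-0.011,0,-0.09,-1]
    - [0.0025,0.033,0,-0.018,0,-0.15,-1]
    - [0.005,0.046,0,-0.026,0,-0.21,-1]
    - [0.008,0.057,-0.001,-0.032,0,-0.26,-1]

```text
clock: 3.82
position: [0.5133, 0.081, 0.1614]
ee_rot: [0.994, -0.088, -0.057, -0.005]
ft_force: [11.5, -0.1, -7.7]
grip_width: 0.321
grasp_force: 24.9
```

```bash
python3 r.py 0.28,.12,.012 .58,.12,.012
```

```text
3.8167 [0.5133 0.081  0.1614] [ 0.9779 -0.1745 -0.1152] F [11.5006 -0.0828 -7.675 ] 0.3209159754522117 24.94926642626524
0.28,.12,.012 [-0.004  -0.002   0.0013 -0.0022 -0.0046 -0.0201]
.58,.12,.012 [ 0.0069  0.0618  0.0001 -0.0374 -0.0045 -0.318 ]
```

Call:
jog_arm:
  increments:
    - [0.002,0.012,0,-0.006,0,-0.05,-1]
    - [0.004,0.026,0,-0.014,0,-0.12,-1]
    - [0.007,0.04,0,-0.022,0,-0.19,-1]
    - [0.01,0.053,0,-0.03,0,-0.25,-1]
    - [0.012,0.062,0,-0.036,0,-0.298,-1]

```text
clock: 4.23
position: [0.5132, 0.0181, 0.1599]
ee_rot: [0.996, 0.062, -0.059, 0.004]
ft_force: [6.3, 1.4, -4.2]
grip_width: 0.32
grasp_force: 25.2
```

Call:
jog_arm:
  increments:
    - [0,0,0,0,0,0,-1]

```text
clock: 4.32
position: [0.5134, 0.0174, 0.1599]
ee_rot: [0.996, 0.061, -0.059, 0.004]
ft_force: [4.0, 1.6, -3.0]
grip_width: 0.319
grasp_force: 25.2
```

```bash
python3 r.py .58,.12,.012 .58,-.12,.012
python3 - <<'E'
from h import *
from workcell import optics
import cv2
c=optics.camera("side"); np.savez("s2.npz",**c); cv2.imwrite("pics/s2.png",cv2.resize(c["color"][170:290,290:450,::-1],(800,600),interpolation=cv2.INTER_CUBIC))
E
```

```text
4.3167 [0.5134 0.0174 0.1599] [ 0.9857  0.1208 -0.1175] F [ 4.0105  1.6155 -3.0189] 0.3185145072403446 25.173622167203575
.58,.12,.012 [-0.004  -0.0022 -0.0002 -0.0011 -0.0022 -0.0216]
.58,-.12,.012 [-0.0115 -0.0019  0.055   0.0015  0.2378 -0.0216]
```

View pics/s2.png

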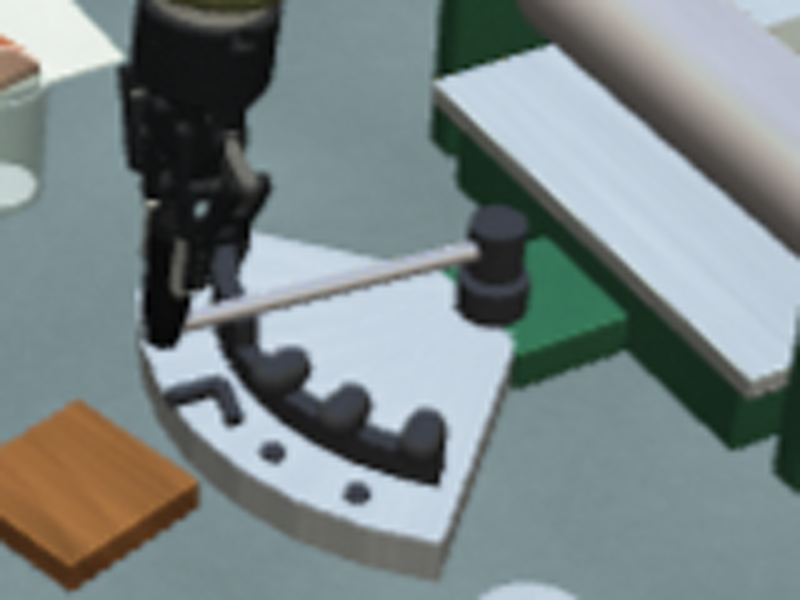

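The side view shows the lever lifted, its bar from (475,250) to (190,322), roughly above the marked notch. I'll check its angle numerically.

```bash
python3 - <<'E'
from h import *
from scipy.optimize import minimize
D=dict(np.load("s2.npz")); f=lambda x,y:(290+x/5-.4,170+y/5-.4)
# intersect the view ray with the lever's cylinder radius, z by lift
for px in((200,320),(300,294),(400,269)):
    for lift in(.11,.12,.13):
        o,d=ray(D,*f(*px))
        # plane-like cone: z=.076+r*tan(lift)
        from scipy.optimize import brentq
        g=lambda t:(lambda q:q[2]-.076-np.tan(lift)*np.hypot(*(q-PIV)[:2]))(o+t*d)
        t0=(.076-o[2])/d[2]; ts=np.linspace(t0*.85,t0,400); v=[g(t) for t in ts]
        i=np.where(np.diff(np.sign(v)))[0][0]; q=o+d*brentq(g,ts[i],ts[i+1])-PIV
        print(px,lift,np.hypot(*q[:2]).round(4),np.degrees(np.arctan2(q[1],q[0]))%360)
E
python3 r.py
```

```text
(200, 320) 0.11 0.2016 189.759388171491
(200, 320) 0.12 0.203 190.42936861901387
(200, 320) 0.13 0.2045 191.10206360190958
(300, 294) 0.11 0.1358 189.5949910272601
(300, 294) 0.12 0.1369 190.26622476184332
(300, 294) 0.13 0.138 190.94018223481572
(400, 269) 0.11 0.0682 189.81067180771103
(400, 269) 0.12 0.0687 190.48025986408874
(400, 269) 0.13 0.0693 191.1525595790342
4.3667 [0.5132 0.0186 0.16  ] [ 0.9859  0.1189 -0.1177] F [ 3.7319  1.3812 -3.3096] 0.3212373850760697 25.22353208390996
```

```bash
python3 r.py .58,.12,.012 .58,.06,.012 .58,0,.012
```

```text
4.3667 [0.5132 0.0186 0.16  ] [ 0.9859  0.1189 -0.1177] F [ 3.7319  1.3812 -3.3096] 0.3212373850760697 25.22353208390996
.58,.12,.012 [-0.004  -0.0009 -0.0001 -0.0019 -0.002  -0.0235]
.58,.06,.012 [-0.0071 -0.0008  0.0135 -0.0012  0.058  -0.0236]
.58,0,.012 [-0.0094 -0.0007  0.0273 -0.0005  0.118  -0.0236]
```

Call:
jog_arm:
  increments:
    - [-0.001,-0.001,0.005,0,0.02,0,-1]
    - [-0.002,-0.0015,0.011,0,0.05,0,-1]
    - [-0.003,-0.0015,0.018,0,0.08,0,-1]
    - [-0.0035,-0.0015,0.023,0,0.1,0,-1]
    - [-0.004,-0.0015,0.025,0,0.11,0,-1]

```text
clock: 4.78
position: [0.505, 0.02, 0.1351]
ee_rot: [0.998, 0.06, -0.005, 0.001]
ft_force: [0.7, -0.6, -1.9]
grip_width: 0.316
grasp_force: 25.4
```

```bash
python3 r.py .58,0,.012 .58,-.06,.012 .58,-.12,.012
```

```text
4.7833 [0.505  0.02   0.1351] [ 0.9928  0.1198 -0.0092] F [ 0.7499 -0.5755 -1.9142] 0.31636941195974594 25.447634586598724
.58,0,.012 [-0.0045  0.0016  0.0012  0.001   0.0092 -0.0236]
.58,-.06,.012 [-0.0074  0.0017  0.0148  0.0017  0.0692 -0.0236]
.58,-.12,.012 [-0.0095  0.0017  0.0286  0.0024  0.1292 -0.0235]
```

Call:
jog_arm:
  increments:
    - [-0.001,0,0.003,0,0.013,0,-1]
    - [-0.0015,0,0.006,0,0.028,0,-1]
    - [-0.002,0,0.009,0,0.04,0,-1]
    - [-0.002,0,0.009,0,0.04,0,-1]

```text
clock: 5.12
position: [0.5029, 0.0194, 0.1261]
ee_rot: [0.998, 0.06, 0.015, -0.001]
ft_force: [-0.6, -1.3, -1.0]
grip_width: 0.319
grasp_force: 25.5
```

```bash
python3 r.py .58,-.12,.012
```

```text
5.1167 [0.5029 0.0194 0.1261] [0.9923 0.1204 0.03  ] F [-0.605  -1.2869 -1.0086] 0.31918186957789346 25.49187434837222
.58,-.12,.012 [-0.0082  0.0014  0.0192  0.0025  0.09   -0.0228]
```

Call:
jog_arm:
  increments:
    - [-0.001,0,0.003,0,0.015,0,-1]
    - [-0.0015,0,0.006,0,0.028,0,-1]
    - [-0.002,0,0.009,0,0.04,0,-1]
    - [-0.0025,0,0.012,0,0.055,0,-1]
    - [-0.0025,0,0.012,0,0.055,0,-1]

```text
clock: 5.53
position: [0.5006, 0.019, 0.1138]
ee_rot: [0.997, 0.06, 0.042, -0.002]
ft_force: [-4.2, -0.9, -1.1]
grip_width: 0.319
grasp_force: 25.5
```

```bash
python3 r.py .58,-.12,.012
```

```text
5.5333 [0.5006 0.019  0.1138] [0.9891 0.1202 0.085 ] F [-4.2227 -0.9319 -1.0724] 0.31932768405742007 25.54499628720805
.58,-.12,.012 [-0.0059  0.0014  0.0067  0.0031  0.0349 -0.0226]
```

Call:
jog_arm:
  increments:
    - [-0.001,0,0.001,0,0.005,0,-1]
    - [-0.0015,0,0.002,0,0.01,0,-1]
    - [-0.0015,0,0.003,0,0.015,0,-1]
    - [-0.0015,0,0.004,0,0.019,0,-1]
    - [-0.0015,0,0.0045,0,0.021,0,-1]

```text
clock: 5.95
position: [0.4999, 0.019, 0.1097]
ee_rot: [0.997, 0.06, 0.053, -0.003]
ft_force: [-2.9, -0.9, -1.1]
grip_width: 0.319
grasp_force: 25.5
```

```bash
python3 r.py .58,-.12,.012
```

```text
5.95 [0.4999 0.019  0.1097] [0.9872 0.12   0.1053] F [-2.8937 -0.9369 -1.1036] 0.3189239214611046 25.54203066509217
.58,-.12,.012 [-0.005   0.0014  0.0026  0.0033  0.0145 -0.0225]
```

Not yet bearing on the floor (still −1.1 N); go down in sub-millimetre steps.

Call:
jog_arm:
  increments:
    - [-0.0005,0,0.0007,0,0.004,0,-1]
    - [-0.001,0,0.0014,0,0.008,0,-1]
    - [-0.001,0,0.002,0,0.012,0,-1]
    - [-0.001,0,0.002,0,0.012,0,-1]

```text
clock: 6.28
position: [0.4996, 0.0189, 0.1083]
ee_rot: [0.996, 0.06, 0.059, -0.003]
ft_force: [-4.3, 0.3, 3.7]
grip_width: 0.32
grasp_force: 26.1
```

```bash
python3 r.py .58,-.12,.012
python3 - <<'E'
from h import *
from workcell import optics
import cv2
c=optics.camera("side"); np.savez("s3.npz",**c); cv2.imwrite("pics/s3.png",cv2.resize(c["color"][170:290,290:450,::-1],(800,600),interpolation=cv2.INTER_CUBIC))
E
```

```text
6.2833 [0.4996 0.0189 0.1083] [0.9857 0.1199 0.1185] F [-4.2559  0.3281  3.7424] 0.31986108593531865 26.065306677483022
.58,-.12,.012 [-0.0045  0.0014  0.0011  0.0037  0.0012 -0.0224]
```

View pics/s3.png

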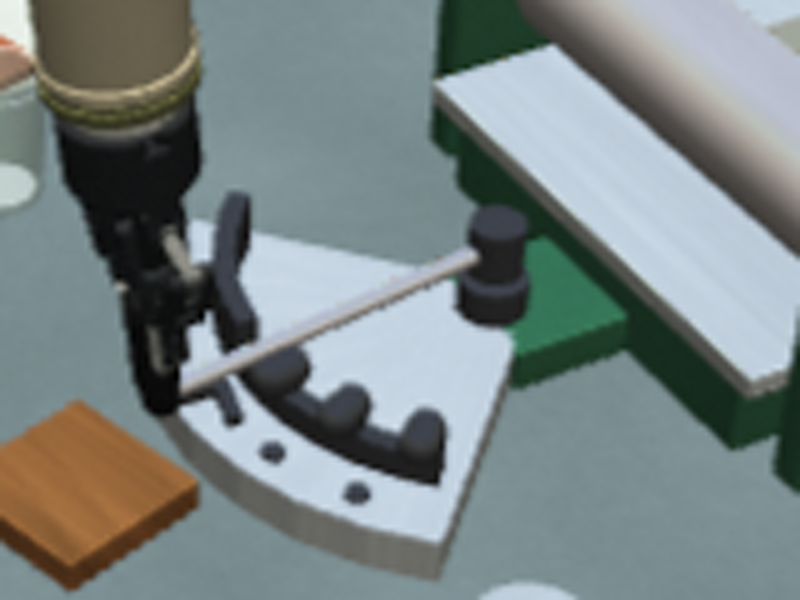

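The bar now lies down in the notch, over the chevron at (215,390); the force has turned to +3.7 N after 27.6 mm of descent, so it is on the floor. Release.

Call:
jog_arm:
  increments:
    - [0,0,0,0,0,0,-0.1]
    - [0,0,0,0,0,0,0.1]
    - [0,0,0,0,0,0,0.4]
    - [0,0,0,0,0,0,0.6]
    - [0,0,0,0,0,0,0.6]

```text
clock: 6.75
position: [0.4995, 0.019, 0.1079]
ee_rot: [0.996, 0.06, 0.059, -0.003]
ft_force: [-0.7, 0.1, 0.0]
grip_width: 0.799
grasp_force: 0.0
```

Call:
jog_arm:
  increments:
    - [0,0,-0.01,0,0,0,0.6]
    - [0,0,-0.03,0,0,0,0.6]
    - [0,0,-0.06,0,0,0,0.6]
    - [0,0,-0.1,0,0,0,0.6]
    - [0,0,-0.13,0,0,0,0.6]

```text
clock: 7.17
position: [0.484, 0.0179, 0.2401]
ee_rot: [0.996, 0.061, 0.06, -0.003]
ft_force: [0.7, -0.2, -0.1]
grip_width: 0.801
grasp_force: 0.0
```

Call:
jog_arm:
  increments:
    - [0,0,0,0,0,0,0.6]
    - [0,0,0,0,0,0,0.6]
    - [0,0,0,0,0,0,0.6]

```text
clock: 7.42
position: [0.484, 0.0171, 0.237]
ee_rot: [0.996, 0.06, 0.059, -0.003]
ft_force: [-0.0, -1.3, -0.2]
grip_width: 0.803
grasp_force: 0.0
```

```bash
python3 r.py
python3 - <<'E'
from workcell import optics
import cv2
c=optics.camera("side"); cv2.imwrite("pics/s4.png",cv2.resize(c["color"][170:290,290:450,::-1],(800,600),interpolation=cv2.INTER_CUBIC))
E
```

```text
7.4167 [0.484  0.0171 0.237 ] [0.9858 0.1199 0.1176] F [-0.003  -1.3318 -0.1911] 0.8025751985210304 0.0
```

View pics/s4.png

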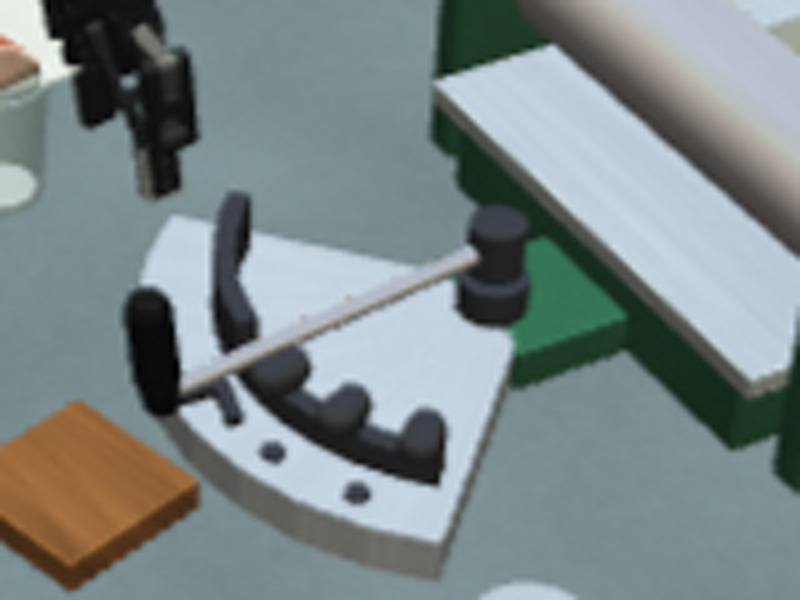

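The lever rests in the marked notch, its bar over the chevron (~(215,385)), and the gripper is clear.

```bash
python3 -c "
from workcell import workorder
print(workorder.hand_in())"
```

```text
the job is handed in; nothing more can be done
None
```

The lever now rests fully down in the arrow-marked notch (swing 0.50 rad), the gripper has let go and is clear of it, and the job is handed in; the hand-in returned no verdict.

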